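Get the solder reel out from behind the spares tins

ROBOT

A 6-joint arm with a two-finger parallel gripper is mounted at the origin on the work surface. World frame = base frame: x ahead of the robot, y to its left, z up, the work surface at z = 0. Lengths are in m, angles in rad, forces in N, time in s.
With the tool pointing down it reaches from about 0.425 to 0.95 m from the base axis. Payload 3.5 kg.
Tool frame: the origin (TCP) lies between the finger pads; the fingertips stand 19 mm ahead of it and the grasp point (between the pads) is the TCP; z points along the fingers, y is the line along which they close (so a half turn about z gives the same grasp; the last joint's range is limited). The gripper opens to 85 mm and grips with 20 to 120 N. Pads are 22 mm wide; open, the fingers measure 114 mm over their backs; the gripper's body (76 mm by 85 mm) begins 54 mm behind the grasp point. The pads swing forward as they close: fully open they stand 13 mm farther back than shut.
Start: joints at [1.161, 0.286, 1.577, -0, 1.279, -0.15], TCP at [0.173, 0.652, 0.25] pointing down, gripper open.
Joint ranges: [-2.77, 2.77], [-0.9, 2.22], [0.21, 2.48], [-1.53, 4.67], [0.24, 2.81], [-2.84, 2.84]. Speed limits (rad/s): [2.79, 2.79, 3.14, 3.14, 3.14, 3.14].

INTERFACE

Orientations are given as a unit quaternion [x, y, z, w].
In Python, from plant import get_state, cams, ctrl gives the robot as it stands. The module is installed in compiled form; this text tells all that it offers.
- The arm moves only by the tool jog_arm, never from a script. Its argument "deltas" is text: rows parted by semicolons, each of 6 numbers parted by spaces: the shift along the world's x, y, z normalised to -1 to 1, where 1 is 0.02 m, then the turn, a rotation vector about the world's x, y, z normalised to -1 to 1, where 1 is 0.1 rad. In form: x y z ax ay az; .... A call has 1 to 20 rows; each row shifts and turns the commanded pose from where the row before left it; what a row does not reach is not made up. A row lasts 1/8 s, in which the tool goes at most 62.5 mm and 10.7 degrees, less where a joint would pass 70% of its speed; a pose out of reach is approached as far as the arm can. A call with a number of a shift or a turn outside -1 to 1 is refused whole. A call with a gripper value outside its range is refused whole. "gripper" is the opening, from 0 (shut) to 1 (fully open), set as the call begins (left out, the last holds). The fingers move at their own pace and stop on an object; "squeeze" is the grip in N (left out, the last holds). Time passes only in rows, so rows that do not move let the fingers close. It gives the time, the measured TCP pose, the force, the opening and the grip force at its end, in the units of the state.
- get_state(): the state, without advancing time (a new reading comes with each control period).
- cams.read_camera(name): name is "scene" or "top" or "wrist"; returns a dict with "color" (420x560x3 uint8, blue, green, red), "vfov" (degrees; the focal length in pixels is half the picture's height over the tangent of half this angle, whatever the lens; pixels are square), "cx", "cy" (the principal point, pixels), "rvec" (rotation vector, rad) and "tvec" (3), from world to camera coordinates, as OpenCV has them. Camera axes: x right, y down, z forward; pixel columns grow to the right and rows downward; lengths in m; the calibration is good to about 2 mm. A picture is of the moment at which its call begins. There is no depth.
- ctrl.sign_off(): hands the job in; it is judged then, once.
The state is a dict: "time": time; "qpos": joint angles; "dq": joint speeds; "joint_efforts": joint torques, N m; "eef_pos": TCP position; "tcp_rot": TCP orientation; "contact_force": force on the tool from outside, world axes, zero at the start; "wrist_torque": the same for the moment, N m; "opening": opening from 0.0 (shut) to 1.0 (fully open); "finger_force": force on a finger pad.
Only numpy, scipy, OpenCV 4.12 (cv2) and the standard library are available. Lean on these libraries where they do the work, as an engineer would, in place of code of your own. Each camera call takes 0.05 s, during which the arm holds its last target. There are 200 camera calls.

TASK

Clear both tins from the storage bay onto the blue side mat, then fetch the lime-green solder reel from behind them and stand it centred on the round cork disc, and only then put the tins back in the bay: the full (heavy) one centred on the green pad and the empty (light) one centred on the red pad. The lid colours do not tell which is full, so feel the weight as you lift. Set everything down upright without dropping it, and leave the circuit board and the tip cleaner where they are.

Things in the scene. Friction and masses are not known exactly. Their poses are not given: they have to be found in the camera images.
- tin_blue: round metal tin, blue lid fixed on; 52 mm diameter (lid 54), lid top 60 mm above the underside; on the lid a round blue knob, 22 mm diameter, from 60 to 80 mm, strong enough to lift by. Either tin may be the full one: full weighs 0.33 to 0.48 kg, empty 0.10 to 0.13 kg. Origin: centre of its underside, z up. It starts on one of the two pads
- tin_yellow: round metal tin, yellow lid fixed on; 52 mm diameter (lid 54), lid top 60 mm above the underside; on the lid a round yellow knob, 22 mm diameter, from 60 to 80 mm, strong enough to lift by. Either tin may be the full one: full weighs 0.33 to 0.48 kg, empty 0.10 to 0.13 kg. Origin: centre of its underside, z up. It starts on one of the two pads
- reel: solder reel standing on the bay's plate behind the tins: two lime-green flanges, 54 mm diameter, 5 mm thick, at bottom and top, grey barrel of 42 mm between; 45 mm high in all, 0.25 kg. Origin: centre of its underside. The bay's cheeks stand about 9 mm from its sides: grip it across the flanges along the bay's x, once the tins are gone
- bay: plywood bay, fixed: plate 180 mm (x) by 160 mm (y), 6 mm thick; lip 21 mm high along the back (inner face x = +84 mm); two cheeks 51 mm high at y = +-36 to +-46 mm, x = 0 to +60 mm, flank the reel. Origin: centre of its underside; +x is to the back, away from the robot. Pad origins at x = -45, y = +-35 mm; the reel starts near x = +10, y = 0
- pad_green: green pad, 60 mm (its y) by 69 mm (its x), 4 mm thick, fixed on the bay's plate. A tin starts on it; the full tin belongs on it at the end. Origin: on its underside, where the tin's centre belongs, 24 mm from its back edge (+x), 45 mm from its front edge; a tin on it has its underside 4 mm above this. The pads' origins are 70 mm apart
- pad_red: red pad, 60 mm (its y) by 69 mm (its x), 4 mm thick, fixed on the bay's plate. A tin starts on it; the empty tin belongs on it at the end. Origin: on its underside, where the tin's centre belongs, 24 mm from its back edge (+x), 45 mm from its front edge; a tin on it has its underside 4 mm above this. The pads' origins are 70 mm apart
- mat: blue side mat, fixed, 180 mm (its x) by 110 mm (its y), 4 mm thick, to the left or the right of the bay; room for both tins side by side along its x. Origin: centre of its underside
- disc: round cork disc, fixed, 84 mm diameter, 6 mm thick, on the other side of the bay: where the reel goes. Origin: centre of its underside
- board: green circuit board on a loose wooden block, 90 by 64 mm, 31 mm high. Not part of the job: leave it where it is. Origin: centre of its underside
- cleaner: round black tip-cleaner pot with brass filling, 64 mm diameter, 44 mm high. Not part of the job: leave it where it is. Origin: centre of its underside
There are look-alikes about, which are no part of the job. Several things look just like the mat: the one meant starts nearest to the robot's base.

How it is judged:
On the way, in this order (a step that is already met when the one before it is completed fails the run):
1. both tins stand upright and released on the blue mat, the reel still in its niche (x of tin_blue in the frame of mat between -0.08 and 0.08 m and y of tin_blue in the frame of mat between -0.05 and 0.05 m and z of tin_blue in the frame of mat between 0 and 0.009 m and angle between each of tin_blue, tin_yellow's own z axis and vertical below 0.1 rad and linear speed of each of tin_blue, tin_yellow below 0.03 m/s and contact force between the fingers and tin_blue below 0.1 N and x of tin_yellow in the frame of mat between -0.08 and 0.08 m and y of tin_yellow in the frame of mat between -0.05 and 0.05 m and z of tin_yellow in the frame of mat between 0 and 0.009 m and contact force between the fingers and tin_yellow below 0.1 N and distance of reel from where it was at the start of the episode below 0.02 m), for 0.2 s.
2. the reel stands upright and released on the cork disc, the tins still on the mat (horizontal distance between reel and disc below 0.012 m and z of reel in the frame of disc between 0.002 and 0.01 m and angle between each of reel, tin_blue, tin_yellow's own z axis and vertical below 0.1 rad and linear speed of each of reel, tin_blue, tin_yellow below 0.03 m/s and contact force between the fingers and reel below 0.1 N and x of tin_blue in the frame of mat between -0.08 and 0.08 m and y of tin_blue in the frame of mat between -0.05 and 0.05 m and z of tin_blue in the frame of mat between 0 and 0.009 m and contact force between the fingers and tin_blue below 0.1 N and x of tin_yellow in the frame of mat between -0.08 and 0.08 m and y of tin_yellow in the frame of mat between -0.05 and 0.05 m and z of tin_yellow in the frame of mat between 0 and 0.009 m and contact force between the fingers and tin_yellow below 0.1 N), for 0.2 s.
At the end, for the whole second after the job is handed in: the reel stands upright on the cork disc, centred within 12 mm; the full tin stands upright on the green pad and the empty one on the red pad, each centred within 12 mm; all are released and at rest (horizontal distance between reel and disc below 0.012 m and z of reel in the frame of disc between 0.002 and 0.01 m and angle between reel's own z axis and vertical below 0.1 rad and linear speed of reel below 0.03 m/s and contact force between the fingers and reel below 0.1 N and ((horizontal distance between tin_blue and pad_green below 0.012 m and z of tin_blue in the frame of pad_green between 0.001 and 0.008 m and angle between each of tin_blue, tin_yellow's own z axis and vertical below 0.1 rad and linear speed of each of tin_blue, tin_yellow below 0.03 m/s and contact force between the fingers and tin_blue below 0.1 N and horizontal distance between tin_yellow and pad_red below 0.012 m and z of tin_yellow in the frame of pad_red between 0.001 and 0.008 m and contact force between the fingers and tin_yellow below 0.1 N and contact force between tin_blue and pad_green above 2.2 N and contact force between tin_yellow and pad_red below 2.2 N) or (horizontal distance between tin_yellow and pad_green below 0.012 m and z of tin_yellow in the frame of pad_green between 0.001 and 0.008 m and angle between each of tin_yellow, tin_blue's own z axis and vertical below 0.1 rad and linear speed of each of tin_yellow, tin_blue below 0.03 m/s and contact force between the fingers and tin_yellow below 0.1 N and horizontal distance between tin_blue and pad_red below 0.012 m and z of tin_blue in the frame of pad_red between 0.001 and 0.008 m and contact force between the fingers and tin_blue below 0.1 N and contact force between tin_yellow and pad_green above 2.2 N and contact force between tin_blue and pad_red below 2.2 N))); the robot touches nothing.
It fails at once if the circuit board or the tip cleaner was pushed away (more than 15 mm) (distance of any of board, cleaner from where it was at the start of the episode above 0.015 m).
It fails at once if a tin or the reel was dropped (falls free at over 0.7 m/s) ((linear speed of tin_blue above 0.7 m/s and contact force between the fingers and tin_blue below 0.05 N) or (linear speed of tin_yellow above 0.7 m/s and contact force between the fingers and tin_yellow below 0.05 N) or (linear speed of reel above 0.7 m/s and contact force between the fingers and reel below 0.05 N)).
It fails at once if a tin or the reel was tipped over (angle between any of tin_blue, tin_yellow, reel's own z axis and vertical above 0.8 rad).
It also fails if it takes over 128 s, if anything falls off the work surface, if the arm or the gripper's body presses on something with over 40 N, if the wrist force passes 120 N, or if a joint passes its speed limit or range.

## Working session

There is one attempt and no reset: what is moved stays moved. The work goes in short steps, Python scripts to look and compute and a tool call to move; the robot and the scene stay as the last step left them, time stands still between calls to the robot, and variables do not carry over. Pictures are saved under pics/ and viewed, at most 14 in all, crops included, and the job is handed in when it is done.

Besides the shell and the picture viewer there is one more tool, called after "Call:" as a command line: name --argument value ..., lists and objects as JSON in quotes. jog_arm: Moves the arm, as the interface text tells. Its arguments: {"type":"object","properties":{"deltas":{"type":"string"},"gripper":{"type":"number"},"squeeze":{"type":"number"}},"required":["deltas"]}

```bash
mkdir -p pics
cat > h.py <<'E'
import numpy as np, cv2
from plant import get_state, cams, ctrl
def shot(n,f=None):
    c=cams.read_camera(n)
    if f: cv2.imwrite('pics/'+f,c['color'])
    return c
def K(c):
    f=c['color'].shape[0]/2/np.tan(np.radians(c['vfov'])/2)
    return np.array([[f,0,c['cx']],[0,f,c['cy']],[0,0,1.]])
def ray(c,uv,z):
    R=cv2.Rodrigues(np.array(c['rvec'],float))[0];t=np.array(c['tvec'],float).ravel()
    d=R.T@np.linalg.inv(K(c))@np.array([uv[0],uv[1],1.]);o=-R.T@t
    return o+d*(z-o[2])/d[2]
def proj(c,p):
    return cv2.projectPoints(np.array([p],float),np.array(c['rvec'],float),np.array(c['tvec'],float),K(c),None)[0].ravel()
def st():
    s=get_state();print({k:np.round(s[k],3).tolist() for k in s})
E
python3 - <<'E'
from h import *
a=shot('scene','s1.png');b=shot('top','t1.png');st()
for c in(a,b):
    R=cv2.Rodrigues(np.array(c['rvec'],float))[0];print({k:c[k] for k in c if k!='color'},-R.T@np.array(c['tvec']).ravel())
E
```

```text
{'time': 0.1, 'qpos': [1.161, 0.287, 1.578, 0.0, 1.279, -0.15], 'dq': [-0.001, 0.001, -0.004, 0.002, -0.002, -0.0], 'joint_efforts': [0.001, -40.729, -29.37, -0.0, 0.003, -0.0], 'eef_pos': [0.173, 0.652, 0.249], 'tcp_rot': [0.13, 0.992, -0.001, -0.0], 'contact_force': [0.401, -0.062, -0.027], 'wrist_torque': [-0.033, 0.028, 0.023], 'finger_force': 0.0, 'opening': 1.001}
{'vfov': 53.366454348275944, 'cx': 283.5191529175793, 'cy': 209.9396736955364, 'rvec': array([ 1.1739722 ,  2.26729649, -1.07642153]), 'tvec': array([ 0.28155631, -0.31505316,  1.65116741])} [1.34607852 0.6463183  0.82172473]
{'vfov': 54.45068791285807, 'cx': 282.34733136992537, 'cy': 210.6656556119242, 'rvec': array([ 2.17934396, -2.15264621,  0.08528093]), 'tvec': array([0.07487483, 0.58614815, 0.96999847])} [0.49167885 0.06633783 1.02172605]
```

View pics/s1.png

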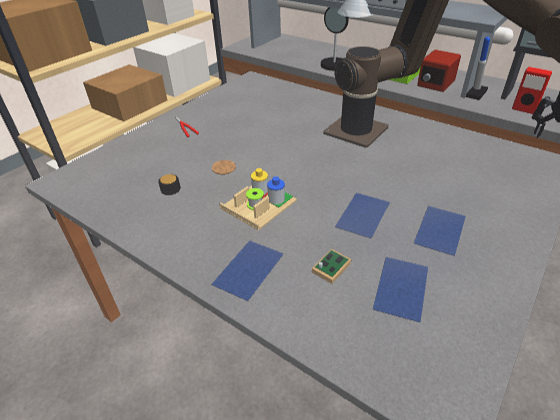

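View pics/t1.png

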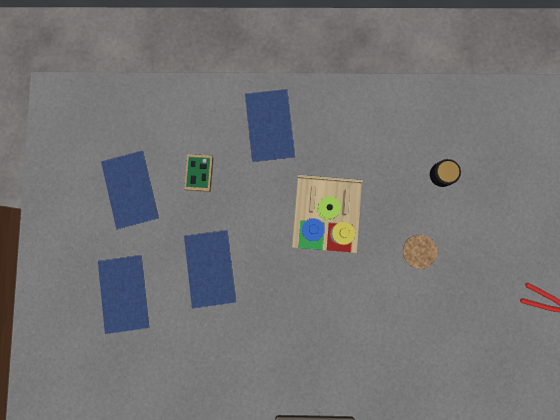

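The top view shows the mat nearest the base at about (210,269), the bay at (328,214), blue tin at (313,230), yellow tin at (343,233), reel at (330,207), cork disc at (420,251), board at (198,173) and cleaner at (446,173). The scene view agrees with this.

```bash
cat > m.py <<'E'
from h import *
def cont(mask,minA=20):
    cs=cv2.findContours(mask,cv2.RETR_EXTERNAL,cv2.CHAIN_APPROX_NONE)[0]
    return sorted([c for c in cs if cv2.contourArea(c)>minA],key=cv2.contourArea,reverse=True)
def hsv(c,lo,hi): return cv2.inRange(cv2.cvtColor(c['color'],cv2.COLOR_BGR2HSV),lo,hi)
def rectz(c,ct,z):
    P=np.array([ray(c,p[0],z)[:2] for p in ct],np.float32); return cv2.minAreaRect(P)
R=dict(blue=((108,180,130),(125,255,255)),yellow=((22,120,120),(32,255,255)),lime=((35,180,120),(50,255,255)),green=((55,120,60),(80,255,200)),red=((0,150,80),(8,255,255)),mat=((100,80,40),(125,255,129)),cork=((5,80,80),(18,200,255)))
E
python3 - <<'E'
from m import *
Z=dict(blue=.07,yellow=.07,lime=.051,green=.01,red=.01,mat=.004,cork=.006)
c=shot('top')
for k,(lo,hi) in R.items():
    for ct in cont(hsv(c,lo,hi),60)[:6]:
        (x,y),(w,h),a=rectz(c,ct,Z[k]); bb=cv2.boundingRect(ct)
        print(k,bb,'c',round(x,4),round(y,4),'wh',round(w,3),round(h,3),'ang',round(a,1))
b=cv2.resize(c['color'][165:265,280:380],(700,700),interpolation=cv2.INTER_CUBIC);cv2.imwrite('pics/b.png',b[:, :][:600] if 0 else cv2.resize(b,(600,600)))
# wood mask
ct=cont(hsv(c,(10,40,120),(24,200,255)),60)[0];print('wood',rectz(c,ct,.006),cv2.boundingRect(ct))
E
```

```text
yellow (332, 222, 23, 22) c 0.5319 -0.0603 wh 0.049 0.051 ang 0.7
green (187, 158, 22, 30) c 0.6823 0.2974 wh 0.051 0.073 ang 86.8
green (299, 221, 24, 29) c 0.5276 0.0115 wh 0.057 0.066 ang 85.8
red (327, 223, 24, 29) c 0.5233 -0.0572 wh 0.057 0.069 ang 89.9
red (520, 299, 40, 13) c 0.3649 -0.5417 wh 0.095 0.011 ang 76.3
red (526, 283, 34, 22) c 0.3938 -0.5511 wh 0.09 0.011 ang 61.4
mat (98, 255, 51, 79) c 0.3765 0.474 wh 0.178 0.109 ang 8.8
mat (184, 230, 52, 78) c 0.4417 0.2615 wh 0.178 0.109 ang 8.5
mat (101, 151, 57, 78) c 0.6376 0.4709 wh 0.178 0.109 ang 15.6
mat (245, 89, 50, 73) c 0.8077 0.1186 wh 0.179 0.108 ang 7.1
cork (403, 235, 34, 34) c 0.4909 -0.2562 wh 0.08 0.081 ang 44.7
cork (185, 155, 28, 37) c 0.6816 0.2964 wh 0.063 0.091 ang 86.5
wood ((0.5826586484909058, -0.029389284551143646), (0.16202281415462494, 0.1830202341079712), 85.76289367675781) (292, 175, 71, 78)
```

View pics/b.png

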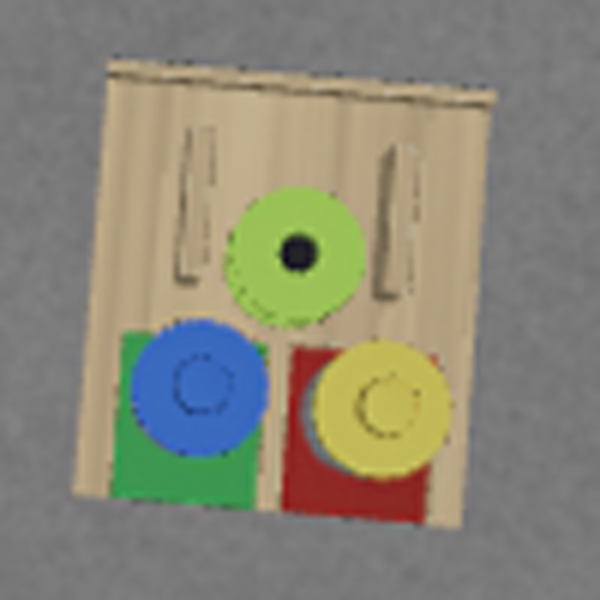

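The crop shows blue tin on the green pad (left), yellow tin on the red pad (right), and the reel between the cheeks. The bay is turned about -4°.

Run:
```python
from m import *
c=shot('top')
f=lambda u,v,z:ray(c,(280+u/6-.42,165+v/6-.42),z)[:2].round(4)
FL,FR=f(75,495,.006),f(463,525,.006);print('front',FL,FR,np.linalg.norm(FL-FR))
ax=(FL-FR)/np.linalg.norm(FL-FR);yaw=np.arctan2(-ax[0],ax[1]);ex=np.array([ax[1],-ax[0]]);cen=(FL+FR)/2+.09*ex
print('yaw',yaw,'cen',cen)
for k,(u,v,z) in dict(blue=(200,388,.07),bknob=(203,386,.09),yel=(382,409,.07),yknob=(388,406,.09),reel=(295,257,.051)).items():
    p=f(u,v,z);d=p-cen;print(k,p,'bay',(d@ex).round(4),(d@ax).round(4))
for n,l in(('green',1),('red',-1)): print(n,(cen-.045*ex+l*.035*ax).round(4))
# scene cross check
s=shot('scene')
for k in('lime','yellow','blue','cork'):
    for ct in cont(hsv(s,*R[k]),25)[:3]: print(k,cv2.boundingRect(ct),cv2.minEnclosingCircle(ct)[0])
for k,p in dict(lime=(*f(295,257,.051),.051),yel=(*f(382,409,.07),.07),blue=(*f(200,388,.07),.07),disc=(.4909,-.2562,.006),mat=(.4417,.2615,.004)).items():print(k,proj(s,p).round(1))
print([cv2.minAreaRect(ct)[:2] for ct in cont(hsv(s,*R['mat']),300)[:5]])
```

```text
front [0.4969 0.0571] [ 0.4867 -0.1026] 0.16002540423320294
yaw -0.06378311880878883 cen [ 0.58161699 -0.02848659]
blue [0.5386 0.0097] bay -0.0454 0.0354
bknob [0.5384 0.0097] bay -0.0456 0.0354
yel [ 0.5313 -0.0609] bay -0.0481 -0.0356
yknob [ 0.5317 -0.0605] bay -0.0478 -0.0351
reel [ 0.5921 -0.0289] bay 0.0105 0.0003
green [0.5389 0.0093]
red [ 0.5345 -0.0605]
lime (407, 69, 13, 14) (413.0, 75.5)
yellow (251, 168, 17, 13) (259.0, 176.0)
cork (0, 0, 96, 74) (47.5, 25.0)
cork (84, 65, 84, 57) (125.5, 91.5)
cork (52, 209, 69, 113) (82.0, 265.0)
lime [254. 193.]
yel [257.9 174.9]
blue [274.5 183.5]
disc [222.6 166.4]
mat [361.6 213.3]
[]
```

Call:
jog_arm --deltas "0.5 -1 0 0 0 -1;0.5 -1 0 0 0 -1;0.5 -1 0 0 0 -1;0.5 -1 0 0 0 -1;0.5 -1 0 0 0 -1;1 -1 0 0 0 -1;1 -1 0 0 0 -1;1 -1 0 0 0 -1;1 -1 0 0 0 -1;1 -1 0 0 0 -1;1 -1 0 0 0 -1;1 -1 0 0 0 -1;1 -1 0 0 0 -1;1 -1 0 0 0 -0.83;1 -1 0 0 0 0;1 -1 0 0 0 0;1 -1 0 0 0 0" --gripper 0.5

```text
time: 2.38
eef_pos: [0.4639, 0.3116, 0.2503]
tcp_rot: [0.732, 0.681, 0.0, -0.0]
contact_force: [-0.1, 0.2, -0.2]
opening: 0.497
finger_force: 0.0
```

Call:
jog_arm --deltas "0 0 0 0 0 0;0.23 -0.94 -0.31 0 0 0;0.23 -0.94 -0.31 0 0 0;0.23 -0.94 -0.31 0 0 0;0.23 -0.94 -0.31 0 0 0;0.23 -0.94 -0.31 0 0 0;0.23 -0.94 -0.31 0 0 0;0.23 -0.94 -0.31 0 0 0;0.23 -0.94 -0.31 0 0 0;0.23 -0.94 -0.31 0 0 0;0.23 -0.94 -0.31 0 0 0;0.23 -0.94 -0.31 0 0 0;0.23 -0.94 -0.31 0 0 0;0.23 -0.94 -0.31 0 0 0;0.23 -0.94 -0.31 0 0 0;0.23 -0.94 -0.31 0 0 0;0.23 -0.94 -0.31 0 0 0;0 0 0 0 0 0;0 0 0 0 0 0"

```text
time: 4.75
eef_pos: [0.537, 0.0116, 0.1511]
tcp_rot: [0.732, 0.681, 0.0, -0.0]
contact_force: [-0.1, 0.0, 0.8]
opening: 0.501
finger_force: 0.0
```

Run:
```python
from m import *
c=shot('wrist','w1.png');st()
print(proj(c,(.5385,.0097,.09)),proj(c,get_state()['eef_pos']))
```

```text
{'time': 4.8, 'qpos': [-0.167, 0.089, 1.997, 0.0, 1.056, -0.095], 'dq': [0.008, -0.004, 0.001, -0.002, 0.0, 0.001], 'joint_efforts': [-0.287, -29.726, -26.322, -0.007, -0.002, -0.0], 'eef_pos': [0.537, 0.012, 0.151], 'tcp_rot': [0.732, 0.681, 0.0, -0.0], 'contact_force': [0.583, 0.089, 0.18], 'wrist_torque': [-0.073, 0.009, 0.037], 'finger_force': 0.0, 'opening': 0.503}
[273.79247154 238.97547031] [271.72176493 289.78334813]
```

View pics/w1.png

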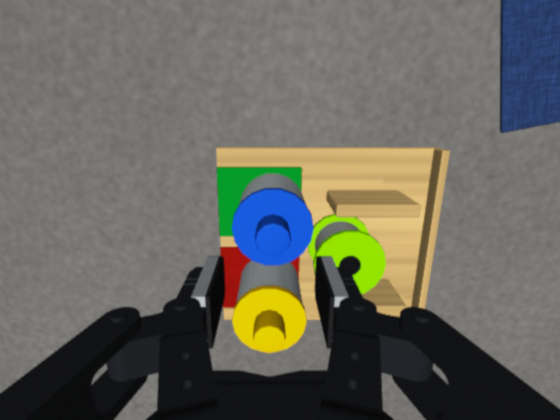

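The wrist view shows the blue knob top at about (272,238), within 2 px of the prediction (274,239). I'm descending onto it.

Call:
jog_arm --deltas "0.04 -0.05 -0.6 0 0 0;0.04 -0.05 -0.6 0 0 0;0 0 -0.6 0 0 0;0 0 -0.6 0 0 0;0 0 -0.4 0 0 0;0 0 0 0 0 0;0 0 0 0 0 0"

```text
time: 5.68
eef_pos: [0.5389, 0.0095, 0.0955]
tcp_rot: [0.732, 0.681, 0.0, 0.0]
contact_force: [-0.1, -0.1, 1.1]
opening: 0.506
finger_force: 0.0
```

Call:
jog_arm --deltas "0 0 0 0 0 0;0 0 0 0 0 0;0 0 0 0 0 0;0 0 0 0 0 0;0 0 0 0 0 0;0 0 0 0 0 0" --gripper 0 --squeeze 50

```text
time: 6.42
eef_pos: [0.5389, 0.0095, 0.096]
tcp_rot: [0.732, 0.681, 0.0, 0.0]
contact_force: [-2.3, 0.6, 5.8]
opening: 0.229
finger_force: 48.9
```

Call:
jog_arm --deltas "0 0 0.3 0 0 0;0 0 0.5 0 0 0;0 0 0.8 0 0 0;0 0 1 0 0 0;0 0 1 0 0 0;0 0 0 0 0 0;0 0 0 0 0 0;0 0 0 0 0 0"

```text
time: 7.42
eef_pos: [0.5377, 0.0097, 0.1659]
tcp_rot: [0.732, 0.681, -0.001, -0.001]
contact_force: [-0.5, 0.0, -4.5]
opening: 0.227
finger_force: 49.2
```

Run:
```python
from m import *
st()
a=np.deg2rad(8.5);m=np.array([.4417,.2615]);e=np.array([np.cos(a),np.sin(a)])
p=np.array(get_state()['eef_pos'])
for s in(1,-1): t=m+s*.04*e;print(t,(np.r_[t,.19]-p)/.02)
```

```text
{'time': 7.425, 'qpos': [-0.171, 0.073, 1.984, 0.0, 1.087, -0.099], 'dq': [-0.001, 0.0, -0.002, 0.0, -0.002, 0.0], 'joint_efforts': [0.004, -32.139, -29.014, 0.002, 0.0, 0.0], 'eef_pos': [0.538, 0.01, 0.166], 'tcp_rot': [0.732, 0.681, -0.001, -0.001], 'contact_force': [-0.546, 0.032, -4.545], 'wrist_torque': [0.055, 0.045, 0.005], 'finger_force': 49.166, 'opening': 0.227}
[0.48126063 0.26741238] [-2.82414875 12.88606032  1.2054959 ]
[0.40213937 0.25558762] [-6.7802122  12.29482267  1.2054959 ]
```

Blue weighs about 4.5 N, so it is the full tin. I'm taking it to the far spot on the mat.

Call:
jog_arm --deltas "-0.1 0.4 0 0 0 0;-0.2 0.8 0 0 0 0;-0.2 0.9 0 0 0 0;-0.2 0.9 0 0 0 0;-0.2 0.9 0 0 0 0;-0.2 0.9 0 0 0 0;-0.2 0.9 0 0 0 0;-0.2 0.9 0 0 0 0;-0.2 0.9 0 0 0 0;-0.2 0.9 0 0 0 0;-0.2 0.9 0 0 0 0;-0.2 0.9 0 0 0 0;-0.2 0.9 0 0 0 0;-0.2 0.9 0 0 0 0;-0.2 0.6 0 0 0 0;-0.1 0.3 0 0 0 0;0 0 0 0 0 0;0 0 0 0 0 0"

```text
time: 9.68
eef_pos: [0.4787, 0.2672, 0.1671]
tcp_rot: [0.732, 0.681, -0.0, 0.0]
contact_force: [-0.7, 0.4, -2.8]
opening: 0.232
finger_force: 49.1
```

Call:
jog_arm --deltas "0 0 -0.6 0 0 0;0 0 -0.8 0 0 0;0 0 -0.8 0 0 0;0 0 -0.6 0 0 0;0 0 -0.4 0 0 0;0 0 -0.2 0 0 0;0 0 0 0 0 0;0 0 -0.1 0 0 0;0 0 -0.1 0 0 0;0 0 0 0 0 0"

```text
time: 10.92
eef_pos: [0.4785, 0.2675, 0.0951]
tcp_rot: [0.732, 0.681, -0.0, -0.0]
contact_force: [0.7, 0.1, -4.3]
opening: 0.228
finger_force: 49.1
```

Call:
jog_arm --deltas "0 0 -0.1 0 0 0;0 0 -0.1 0 0 0;0 0 -0.05 0 0 0;0 0 0 0 0 0;0 0 0 0 0 0"

```text
time: 11.55
eef_pos: [0.4786, 0.2675, 0.0901]
tcp_rot: [0.732, 0.681, 0.0, 0.0]
contact_force: [0.1, -1.1, -3.9]
opening: 0.23
finger_force: 49.2
```

Call:
jog_arm --deltas "0 0 -0.05 0 0 0;0 0 -0.05 0 0 0;0 0 0 0 0 0;0 0 0 0 0 0"

```text
time: 12.05
eef_pos: [0.4789, 0.2678, 0.0901]
tcp_rot: [0.732, 0.681, -0.0, -0.0]
contact_force: [-4.1, -0.9, 6.9]
opening: 0.231
finger_force: 50.1
```

Call:
jog_arm --deltas "0 0 0.05 0 0 0;0 0 0.05 0 0 0;0 0 0 0 0 0;0 0 0 0 0 0;0 0 0.4 0 0 0;0 0 0.8 0 0 0;0 0 1 0 0 0;0 0 1 0 0 0;0 0 0 0 0 0" --gripper 0.5

```text
time: 13.18
eef_pos: [0.4802, 0.2681, 0.1573]
tcp_rot: [0.732, 0.681, 0.003, 0.001]
contact_force: [-0.3, -0.4, -0.8]
opening: 0.498
finger_force: 0.0
```

Call:
jog_arm --deltas "0.15 -1 0 0 0 0;0.15 -1 0 0 0 0;0.15 -1 0 0 0 0;0.15 -1 0 0 0 0;0.15 -1 0 0 0 0;0.15 -1 0 0 0 0;0.15 -1 0 0 0 0;0.15 -1 0 0 0 0;0.15 -1 0 0 0 0;0.15 -1 0 0 0 0;0.15 -1 0 0 0 0;0.15 -1 0 0 0 0;0.15 -1 0 0 0 0;0.15 -1 0 0 0 0;0.15 -1 0 0 0 0;0.2 -1 0 0 0 0;0.2 -0.4 0 0 0 0;0 0 0 0 0 0;0 0 0 0 0 0"

```text
time: 15.55
eef_pos: [0.5315, -0.06, 0.154]
tcp_rot: [0.732, 0.681, -0.0, -0.0]
contact_force: [0.5, 0.4, -0.4]
opening: 0.498
finger_force: 0.0
```

Run:
```python
from m import *
c=shot('top','t2.png');s=shot('scene')
st()
for lo,hi,z in((*R['blue'],.064),(*R['yellow'],.07),(*R['lime'],.051)):
  for ct in cont(hsv(c,lo,hi),60)[:2]:
    print(cv2.boundingRect(ct),rectz(c,ct,z))
w=shot('wrist','w2.png');print(proj(w,(.5315,-.0605,.09)))
cv2.imwrite('pics/w2.png',np.hstack([cv2.resize(w['color'],(400,300)),cv2.resize(c['color'],(400,300))]))
```

```text
{'time': 15.65, 'qpos': [-0.302, 0.081, 2.0, 0.0, 1.061, -0.231], 'dq': [0.002, -0.001, 0.001, -0.0, -0.001, 0.001], 'joint_efforts': [-0.135, -29.617, -26.491, -0.003, -0.001, 0.0], 'eef_pos': [0.531, -0.06, 0.154], 'tcp_rot': [0.732, 0.682, -0.0, -0.0], 'contact_force': [-0.523, 0.747, 0.679], 'wrist_torque': [0.011, 0.007, -0.03], 'finger_force': 0.0, 'opening': 0.497}
[271.22414051 235.37886174]
```

View pics/w2.png

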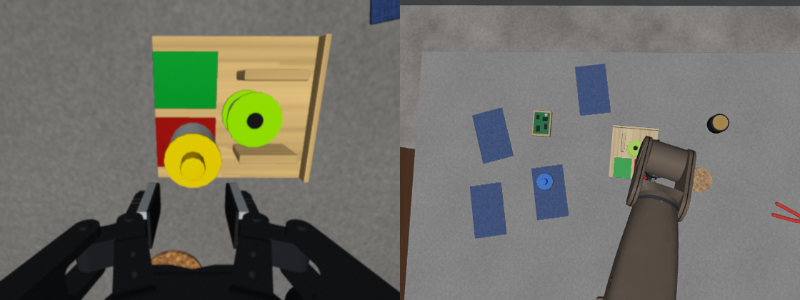

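Blue stands on the mat (right half, about (544,181)), clear of the edges. In the left half the yellow knob top is at about (192,168), as predicted. I'm descending on yellow.

Call:
jog_arm --deltas "0 -0.02 -0.6 0 0 0;0 0 -0.6 0 0 0;0 0 -0.6 0 0 0;0 0 -0.6 0 0 0;0 0 -0.4 0 0 0;0 0 -0.1 0 0 0;0 0 0 0 0 0;0 0 0 0 0 0"

```text
time: 16.7
eef_pos: [0.532, -0.061, 0.0967]
tcp_rot: [0.732, 0.681, 0.0, 0.0]
contact_force: [-0.5, -1.0, 0.3]
opening: 0.5
finger_force: 0.0
```

Call:
jog_arm --deltas "0 0 0 0 0 0;0 0 0 0 0 0;0 0 0 0 0 0;0 0 0 0 0 0;0 0 0 0 0 0;0 0 0 0 0 0" --gripper 0

```text
time: 17.45
eef_pos: [0.5318, -0.061, 0.0968]
tcp_rot: [0.732, 0.681, 0.0, 0.0]
contact_force: [-1.1, 0.7, 4.4]
opening: 0.231
finger_force: 49.0
```

Call:
jog_arm --deltas "0 0 0.3 0 0 0;0 0 0.5 0 0 0;0 0 0.8 0 0 0;0 0 1 0 0 0;0 0 1 0 0 0;0 0 1 0 0 0;0 0 0 0 0 0;0 0 0 0 0 0;0 0 0 0 0 0"

```text
time: 18.58
eef_pos: [0.5309, -0.0607, 0.187]
tcp_rot: [0.732, 0.681, -0.001, -0.001]
contact_force: [-0.9, 0.3, -0.8]
opening: 0.231
finger_force: 48.9
```

Yellow is about 0.8 N, so it is the empty one.

Call:
jog_arm --deltas "-0.2 0.4 0 0 0 0;-0.4 0.9 0 0 0 0;-0.4 0.9 0 0 0 0;-0.4 0.9 0 0 0 0;-0.4 0.9 0 0 0 0;-0.4 0.9 0 0 0 0;-0.4 0.9 0 0 0 0;-0.4 0.9 0 0 0 0;-0.4 0.9 0 0 0 0;-0.4 0.9 0 0 0 0;-0.4 0.9 0 0 0 0;-0.4 0.9 0 0 0 0;-0.4 0.9 0 0 0 0;-0.4 0.9 0 0 0 0;-0.4 0.9 0 0 0 0;-0.4 0.9 0 0 0 0;-0.3 0.9 0 0 0 0;0 0.9 0 0 0 0;0 0.2 0 0 0 0;0 0 0 0 0 0"

```text
time: 21.08
eef_pos: [0.4016, 0.2573, 0.188]
tcp_rot: [0.732, 0.681, -0.0, 0.0]
contact_force: [0.3, 0.9, -0.1]
opening: 0.226
finger_force: 48.9
```

Call:
jog_arm --deltas "0 0 0 0 0 0;0 0 -0.6 0 0 0;0 0 -0.8 0 0 0;0 0 -0.8 0 0 0;0 0 -0.8 0 0 0;0 0 -0.7 0 0 0;0 0 -0.5 0 0 0;0 0 -0.3 0 0 0;0 0 -0.1 0 0 0;0 0 0 0 0 0;0 0 0 0 0 0"

```text
time: 22.45
eef_pos: [0.4019, 0.2573, 0.0967]
tcp_rot: [0.732, 0.681, 0.001, 0.0]
contact_force: [-0.4, -0.6, -0.3]
opening: 0.231
finger_force: 48.9
```

Call:
jog_arm --deltas "0 0 -0.1 0 0 0;0 0 -0.1 0 0 0;0 0 -0.07 0 0 0;0 0 -0.05 0 0 0;0 0 0 0 0 0;0 0 0 0 0 0"

```text
time: 23.2
eef_pos: [0.4017, 0.2574, 0.0908]
tcp_rot: [0.732, 0.681, -0.0, -0.0]
contact_force: [-3.1, -0.3, 6.1]
opening: 0.234
finger_force: 49.6
```

Call:
jog_arm --deltas "0 0 0.05 0 0 0;0 0 0 0 0 0;0 0 0 0 0 0;0 0 0 0 0 0;0 0 0.4 0 0 0;0 0 0.8 0 0 0;0 0 1 0 0 0;0 0 1 0 0 0;0 0 0.3 0 0 0;0 0 0 0 0 0" --gripper 0.5

```text
time: 24.45
eef_pos: [0.4019, 0.2573, 0.1615]
tcp_rot: [0.732, 0.681, 0.001, 0.0]
contact_force: [-0.2, -1.1, -1.2]
opening: 0.502
finger_force: 0.0
```

Call:
jog_arm --deltas "0.6 -0.9 0 0 0 0;0.6 -0.9 0 0 0 0;0.6 -0.9 0 0 0 0;0.6 -0.9 0 0 0 0;0.6 -0.9 0 0 0 0;0.6 -0.9 0 0 0 0;0.6 -0.9 0 0 0 0;0.6 -0.9 0 0 0 0;0.6 -0.9 0 0 0 0;0.6 -0.9 0 0 0 0;0.6 -0.9 0 0 0 0;0.6 -0.9 0 0 0 0;0.6 -0.9 0 0 0 0;0.6 -0.9 0 0 0 0;0.6 -0.9 0 0 0 0;0.5 -0.8 0 0 0 0;0 0 0 0 0 0;0 0 0 0 0 0" --gripper 0.9

```text
time: 26.7
eef_pos: [0.5913, -0.0286, 0.1605]
tcp_rot: [0.732, 0.681, -0.0, -0.0]
contact_force: [-0.2, 1.3, 1.1]
opening: 0.9
finger_force: 0.0
```

Run:
```python
from m import *
c=shot('top');st()
w=shot('wrist');print(proj(w,(.592,-.029,.051)))
for ct in cont(hsv(w,*R['lime']),100)[:2]:
  b=cv2.boundingRect(ct);print(b)
for k,z in(('yellow',.064),):
  for ct in cont(hsv(c,*R[k]),60)[:2]: print(rectz(c,ct,z))
cv2.imwrite('pics/w3.png',np.hstack([cv2.resize(w['color'],(400,300)),c['color'][150:350,130:397][:,:,:].repeat(1,0)[:200] if 0 else cv2.resize(c['color'][150:360,120:400],(400,300))]))
```

```text
{'time': 26.75, 'qpos': [-0.219, 0.195, 1.859, 0.0, 1.089, -0.148], 'dq': [0.008, -0.004, 0.006, 0.001, -0.004, 0.0], 'joint_efforts': [-0.286, -34.519, -27.034, -0.007, -0.006, -0.0], 'eef_pos': [0.591, -0.028, 0.161], 'tcp_rot': [0.732, 0.681, -0.0, -0.0], 'contact_force': [0.707, 0.377, -0.537], 'wrist_torque': [0.058, -0.008, -0.037], 'finger_force': 0.0, 'opening': 0.9}
[272.00831556 212.46057938]
(237, 170, 73, 79)
((0.4017505347728729, 0.2565363645553589), (0.05043584853410721, 0.051414575427770615), 0.8439956307411194)
```

View pics/w3.png

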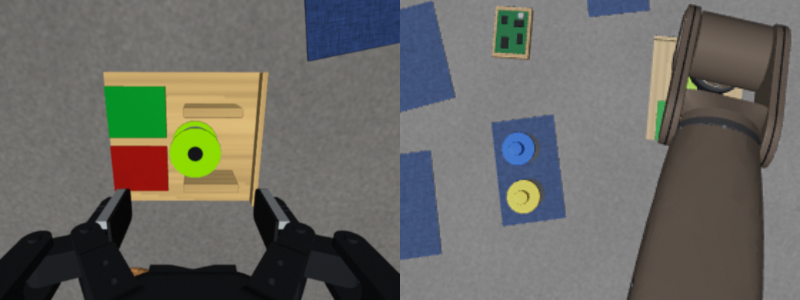

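Both tins stand on the mat, and the reel hub is at (273,214) in the wrist view against a predicted (272,212). I'm descending over the reel.

Call:
jog_arm --deltas "0.02 0 -0.8 0 0 0;0 0 -0.8 0 0 0;0 0 -0.8 0 0 0;0 0 -0.8 0 0 0;0 0 -0.8 0 0 0;0 0 -0.8 0 0 0;0 0 -0.6 0 0 0;0 0 -0.4 0 0 0;0 0 -0.3 0 0 0;0 0 -0.2 0 0 0;0 0 0 0 0 0;0 0 0 0 0 0"

```text
time: 28.3
eef_pos: [0.5923, -0.0289, 0.0351]
tcp_rot: [0.732, 0.681, 0.0, 0.0]
contact_force: [-0.0, 1.4, 0.3]
opening: 0.896
finger_force: 0.0
```

Call:
jog_arm --deltas "0 0 0 0 0 0;0 0 0 0 0 0;0 0 0 0 0 0;0 0 0 0 0 0;0 0 0 0 0 0;0 0 0 0 0 0" --gripper 0

```text
time: 29.05
eef_pos: [0.5926, -0.029, 0.0356]
tcp_rot: [0.732, 0.681, 0.0, 0.001]
contact_force: [-0.8, -0.2, 5.7]
opening: 0.606
finger_force: 51.4
```

Call:
jog_arm --deltas "0 0 0.3 0 0 0;0 0 0.5 0 0 0;0 0 0.8 0 0 0;0 0 1 0 0 0;0 0 1 0 0 0;0 0 0.8 0 0 0;0 0 0 0 0 0;0 0 0 0 0 0"

```text
time: 30.05
eef_pos: [0.5914, -0.0288, 0.1222]
tcp_rot: [0.732, 0.681, -0.0, -0.0]
contact_force: [-0.0, 0.2, -3.1]
opening: 0.61
finger_force: 52.5
```

Run:
```python
from m import *
st();c=shot('top');w=shot('wrist')
for ct in cont(hsv(w,*R['lime']),100)[:1]:
  print(cv2.boundingRect(ct))
p=np.array(get_state()['eef_pos']);print(proj(w,p-[0,0,.0356-.051]))
p2=p+[0,0,.0154];print([proj(w,p2+.027*np.array([np.cos(t),np.sin(t),0])).round(0).tolist() for t in(0,np.pi/2,np.pi,-np.pi/2)])
for ct in cont(hsv(c,*R['cork']),200)[:3]: print(cv2.boundingRect(ct),cv2.contourArea(ct),rectz(c,ct,.006))
cv2.imwrite('pics/w4.png',w['color'])
```

```text
{'time': 30.05, 'qpos': [-0.22, 0.244, 1.879, 0.0, 1.02, -0.148], 'dq': [-0.001, 0.015, 0.013, -0.002, -0.001, 0.001], 'joint_efforts': [-0.005, -37.586, -27.534, -0.001, -0.022, -0.0], 'eef_pos': [0.591, -0.029, 0.122], 'tcp_rot': [0.732, 0.681, -0.0, -0.0], 'contact_force': [-0.021, 0.206, -3.111], 'wrist_torque': [-0.008, -0.021, 0.018], 'finger_force': 52.515, 'opening': 0.61}
(201, 215, 138, 158)
[271.72022192 311.40956087]
[[343.0, 307.0], [267.0, 246.0], [201.0, 316.0], [276.0, 369.0]]
(403, 235, 34, 34) 846.5 ((0.4908965826034546, -0.25623977184295654), (0.08028050512075424, 0.08106455206871033), 44.73507308959961)
```

View pics/w4.png

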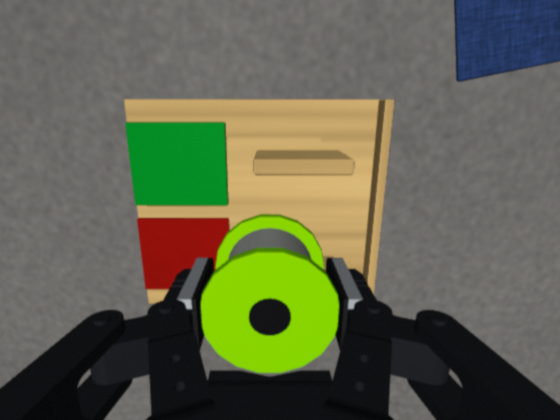

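The reel is held upright. Its hub is at (269,316) against (272,311), so it sits about 2 mm toward -y of the TCP. I'll allow for that at the disc.

Call:
jog_arm --deltas "-0.2 -0.5 0 0 0 0;-0.4 -0.9 0 0 0 0;-0.4 -0.9 0 0 0 0;-0.4 -0.9 0 0 0 0;-0.4 -0.9 0 0 0 0;-0.4 -0.9 0 0 0 0;-0.4 -0.9 0 0 0 0;-0.4 -0.9 0 0 0 0;-0.4 -0.9 0 0 0 0;-0.4 -0.9 0 0 0 0;-0.4 -0.9 0 0 0 0;-0.4 -0.9 0 0 0 0;-0.4 -0.9 0 0 0 0;-0.4 -0.9 0 0 0 0;0 0 0 0 0 0;0 0 0 0 0 0;0 0 0 0 0 0"

```text
time: 32.28
eef_pos: [0.4841, -0.2723, 0.1227]
tcp_rot: [0.732, 0.681, 0.0, -0.0]
contact_force: [0.2, 0.9, -3.4]
opening: 0.605
finger_force: 52.6
```

Call:
jog_arm --deltas "0 0.02 -0.6 0 0 0;0 0 -0.8 0 0 0;0 0 -0.8 0 0 0;0 0 -0.7 0 0 0;0 0 -0.5 0 0 0;0 0 -0.4 0 0 0;0 0 -0.2 0 0 0;0 0 0 0 0 0;0 0 0 0 0 0"

```text
time: 33.4
eef_pos: [0.4843, -0.2728, 0.0433]
tcp_rot: [0.732, 0.681, 0.0, 0.001]
contact_force: [0.1, -0.4, -1.8]
opening: 0.604
finger_force: 52.6
```

I sent one row too many. I'll correct the overshoot before lowering.

Call:
jog_arm --deltas "0.18 0.45 0 0 0 0;0.18 0.46 0 0 0 0;0 0 0 0 0 0;0 0 0 0 0 0"

```text
time: 33.9
eef_pos: [0.4913, -0.2541, 0.0428]
tcp_rot: [0.732, 0.681, -0.0, 0.0]
contact_force: [-0.7, -0.5, -2.9]
opening: 0.606
finger_force: 52.6
```

Call:
jog_arm --deltas "0 0 -0.1 0 0 0;0 0 -0.1 0 0 0;0 0 -0.1 0 0 0;0 0 -0.05 0 0 0;0 0 -0.05 0 0 0;0 0 0 0 0 0;0 0 0 0 0 0"

```text
time: 34.78
eef_pos: [0.4911, -0.2543, 0.0357]
tcp_rot: [0.732, 0.681, -0.0, -0.0]
contact_force: [-4.1, 1.8, 5.6]
opening: 0.61
finger_force: 52.9
```

Call:
jog_arm --deltas "0 0 0 0 0 0;0 0 0 0 0 0;0 0 0 0 0 0;0 0 0 0 0 0;0 0 0.4 0 0 0;0 0 0.8 0 0 0;0 0 1 0 0 0;0 0 1 0 0 0;0 0 1 0 0 0;0 0 1 0 0 0;0 0 1 0 0 0;0 0 0 0 0 0" --gripper 0.85

```text
time: 36.28
eef_pos: [0.4925, -0.2552, 0.162]
tcp_rot: [0.732, 0.681, 0.0, 0.003]
contact_force: [-0.1, -0.5, 0.5]
opening: 0.847
finger_force: 0.0
```

Call:
jog_arm --deltas "0 1 0 0 0 0;0 1 0 0 0 0;0 1 0 0 0 0;0 1 0 0 0 0;0 1 0 0 0 0;0 1 0 0 0 0;0 1 0 0 0 0;0 1 0 0 0 0;0 1 0 0 0 0;0 1 0 0 0 0;0 1 0 0 0 0;0 1 0 0 0 0;0 1 0 0 0 0;0 1 0 0 0 0;0 1 0 0 0 0;0 1 0 0 0 0;0 1 0 0 0 0;0 1 0 0 0 0;0 1 0 0 0 0;0 1 0 0 0 0" --gripper 0.5

```text
time: 38.78
eef_pos: [0.4909, 0.147, 0.1588]
tcp_rot: [0.732, 0.681, 0.0, 0.0]
contact_force: [-0.3, -0.0, -0.5]
opening: 0.502
finger_force: 0.0
```

Run:
```python
from m import *
c=shot('top','t3.png');st()
h=cv2.cvtColor(c['color'],cv2.COLOR_BGR2HSV);print(h[210,208+0],h[250,420],h[245,425])
for k,z in(('lime',.051),('yellow',.064)):
  for ct in cont(hsv(c,(33,100,100) if k=='lime' else R[k][0],R[k][1]),60)[:3]: print(k,cv2.boundingRect(ct),rectz(c,ct,z))
cv2.imwrite('pics/t3c.png',cv2.resize(c['color'][160:310,160:460],(800,400),interpolation=cv2.INTER_CUBIC))
```

```text
{'time': 38.825, 'qpos': [0.095, 0.025, 2.049, 0.002, 1.067, 0.166], 'dq': [-0.035, -0.007, 0.011, -0.027, 0.005, -0.066], 'joint_efforts': [-1.971, -27.084, -26.289, -0.249, 0.015, 0.045], 'eef_pos': [0.491, 0.149, 0.159], 'tcp_rot': [0.732, 0.682, 0.001, -0.001], 'contact_force': [-0.701, 1.36, 0.39], 'wrist_torque': [0.034, 0.057, -0.001], 'finger_force': 0.0, 'opening': 0.502}
[120   2 127] [ 41 140 200] [ 41 141 199]
lime (409, 240, 28, 23) ((0.49169281125068665, -0.2496226727962494), (0.06329748779535294, 0.05185917392373085), 89.08447265625)
```

View pics/t3c.png

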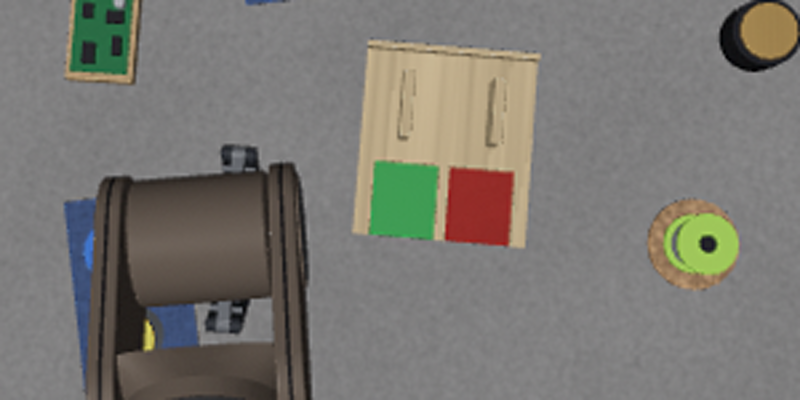

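The reel stands on the cork disc, with its hub at crop (708,244). Both pads are now fully visible. I'll measure both.

Run:
```python
from m import *
c=shot('top')
print('hub',ray(c,(160+708/2.667-.3,160+244/2.667-.3),.051)[:2])
ex=np.array([np.cos(-.068),np.sin(-.068)])
for k in('green','red'):
  for ct in cont(hsv(c,*R[k]),300)[:3]:
    (x,y),wh,a=rectz(c,ct,.01);print(k,cv2.boundingRect(ct),(x,y),wh,a,'org',np.array([x,y])+.0105*ex)
```

```text
hub [ 0.49109924 -0.25585295]
green (299, 221, 25, 29) (0.5279041528701782, 0.011057741940021515) (0.05794382840394974, 0.06635115295648575) 85.82098388671875 org [0.53837989 0.01034429]
green (187, 158, 22, 30) (0.6822690367698669, 0.2974330484867096) (0.051279645413160324, 0.0732828676700592) 86.84929656982422 org [0.69274477 0.2967196 ]
red (327, 223, 25, 29) (0.523145318031311, -0.05882837250828743) (0.05874492973089218, 0.06705653667449951) 85.9083023071289 org [ 0.53362105 -0.05954182]
```

Call:
jog_arm --deltas "-0.1 1 0 0 0 0;-0.1 1 0 0 0 0;-0.1 1 0 0 0 0;-0.1 1 0 0 0 0;-0.1 1 0 0 0 0;-0.1 0.9 0 0 0 0;0 0 0 0 0 0;0 0 0 0 0 0"

```text
time: 39.88
eef_pos: [0.4792, 0.2634, 0.1586]
tcp_rot: [0.732, 0.681, -0.0, 0.0]
contact_force: [-0.4, -0.8, -0.4]
opening: 0.504
finger_force: 0.0
```

The reel is centred within about 1 mm. Now I'll pick up blue at (0.479, 0.268).

Call:
jog_arm --deltas "0 0.22 -0.6 0 0 0;0 0 -0.7 0 0 0;0 0 -0.7 0 0 0;0 0 -0.6 0 0 0;0 0 -0.5 0 0 0;0 0 -0.3 0 0 0;0 0 0 0 0 0;0 0 0 0 0 0"

```text
time: 40.88
eef_pos: [0.4796, 0.2683, 0.0912]
tcp_rot: [0.732, 0.681, 0.0, 0.0]
contact_force: [-0.2, -0.3, -0.3]
opening: 0.5
finger_force: 0.0
```

Call:
jog_arm --deltas "0 0 0 0 0 0;0 0 0 0 0 0;0 0 0 0 0 0;0 0 0 0 0 0;0 0 0 0 0 0;0 0 0 0 0 0" --gripper 0

```text
time: 41.62
eef_pos: [0.4794, 0.2683, 0.0915]
tcp_rot: [0.732, 0.681, 0.0, 0.0]
contact_force: [-1.9, 0.3, 5.4]
opening: 0.229
finger_force: 49.0
```

Call:
jog_arm --deltas "0 0 0.3 0 0 0;0 0 0.5 0 0 0;0 0 0.8 0 0 0;0 0 1 0 0 0;0 0 1 0 0 0;0 0 1 0 0 0;0 0 0 0 0 0;0 0 0 0 0 0;0 0 0 0 0 0"

```text
time: 42.75
eef_pos: [0.4784, 0.2679, 0.1814]
tcp_rot: [0.732, 0.681, -0.001, -0.001]
contact_force: [-0.3, -0.4, -4.9]
opening: 0.232
finger_force: 49.2
```

Call:
jog_arm --deltas "0.1 -0.43 0 0 0 0;0.2 -0.86 0 0 0 0;0.2 -0.86 0 0 0 0;0.2 -0.86 0 0 0 0;0.2 -0.86 0 0 0 0;0.2 -0.86 0 0 0 0;0.2 -0.86 0 0 0 0;0.2 -0.86 0 0 0 0;0.2 -0.86 0 0 0 0;0.2 -0.86 0 0 0 0;0.2 -0.86 0 0 0 0;0.2 -0.86 0 0 0 0;0.2 -0.86 0 0 0 0;0.2 -0.86 0 0 0 0;0.2 -0.86 0 0 0 0;0.1 -0.43 0 0 0 0;0 0 0 0 0 0;0 0 0 0 0 0;0 0 0 0 0 0"

```text
time: 45.12
eef_pos: [0.539, 0.0107, 0.1827]
tcp_rot: [0.732, 0.681, 0.0, -0.0]
contact_force: [-0.3, 0.0, -3.7]
opening: 0.227
finger_force: 49.1
```

Call:
jog_arm --deltas "0 0 -0.6 0 0 0;0 0 -0.8 0 0 0;0 0 -0.8 0 0 0;0 0 -0.7 0 0 0;0 0 -0.5 0 0 0;0 0 -0.3 0 0 0;0 0 -0.1 0 0 0;0 0 0 0 0 0;0 0 0 0 0 0"

```text
time: 46.25
eef_pos: [0.5396, 0.0101, 0.1073]
tcp_rot: [0.732, 0.681, 0.0, 0.0]
contact_force: [0.2, 0.0, -3.9]
opening: 0.227
finger_force: 49.1
```

Call:
jog_arm --deltas "-0.04 0 -0.15 0 0 0;0 0 -0.15 0 0 0;0 0 -0.1 0 0 0;0 0 -0.06 0 0 0;0 0 -0.06 0 0 0;0 0 -0.04 0 0 0;0 0 0 0 0 0;0 0 0 0 0 0"

```text
time: 47.25
eef_pos: [0.5386, 0.0101, 0.0976]
tcp_rot: [0.732, 0.681, -0.0, -0.0]
contact_force: [-5.5, 0.6, 8.1]
opening: 0.228
finger_force: 50.3
```

Call:
jog_arm --deltas "0 0 0.05 0 0 0;0 0 0 0 0 0;0 0 0 0 0 0;0 0 0 0 0 0;0 0 0.4 0 0 0;0 0 0.8 0 0 0;0 0 1 0 0 0;0 0 1 0 0 0;0 0 0 0 0 0;0 0 0 0 0 0" --gripper 0.5

```text
time: 48.5
eef_pos: [0.5382, 0.0102, 0.1605]
tcp_rot: [0.732, 0.681, 0.0, 0.0]
contact_force: [-0.2, -0.2, -0.0]
opening: 0.501
finger_force: 0.0
```

Call:
jog_arm --deltas "-0.5 0.9 0 0 0 0;-0.5 0.9 0 0 0 0;-0.5 0.9 0 0 0 0;-0.5 0.9 0 0 0 0;-0.5 0.9 0 0 0 0;-0.5 0.9 0 0 0 0;-0.5 0.9 0 0 0 0;-0.5 0.9 0 0 0 0;-0.5 0.9 0 0 0 0;-0.5 0.9 0 0 0 0;-0.5 0.9 0 0 0 0;-0.5 0.9 0 0 0 0;-0.5 0.9 0 0 0 0;-0.35 0.65 0 0 0 0;0 0 0 0 0 0;0 0 0 0 0 0"

```text
time: 50.5
eef_pos: [0.4015, 0.257, 0.1606]
tcp_rot: [0.732, 0.681, 0.0, 0.0]
contact_force: [0.4, -0.9, -0.3]
opening: 0.5
finger_force: 0.0
```

Run:
```python
from m import *
c=shot('top');w=shot('wrist');st();print(proj(w,(.4017,.257,.084)))
cv2.imwrite('pics/w5.png',np.hstack([cv2.resize(w['color'],(400,300)),cv2.resize(c['color'][165:265,260:393],(400,300),interpolation=cv2.INTER_CUBIC)]))
```

```text
{'time': 50.6, 'qpos': [0.356, -0.061, 2.13, -0.0, 1.073, 0.428], 'dq': [-0.004, -0.0, 0.001, 0.0, 0.003, 0.001], 'joint_efforts': [0.171, -24.209, -26.616, 0.004, 0.002, -0.0], 'eef_pos': [0.402, 0.257, 0.161], 'tcp_rot': [0.732, 0.681, -0.0, 0.0], 'contact_force': [0.075, 0.409, -0.263], 'wrist_torque': [-0.016, -0.001, 0.017], 'finger_force': 0.0, 'opening': 0.502}
[270.99332505 226.89632326]
```

View pics/w5.png

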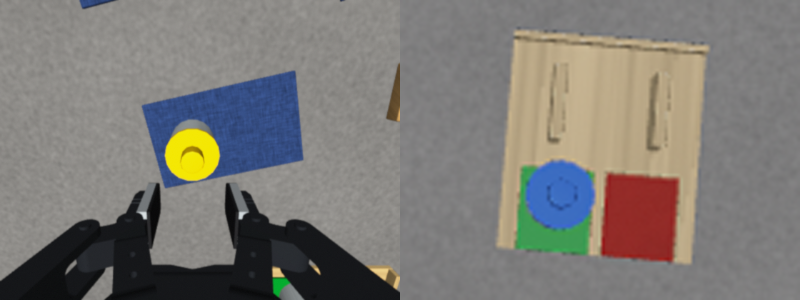

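Blue is back on the green pad (right half, about (560,194)). The yellow knob is at about (192,160), as predicted. I'm picking up yellow.

Call:
jog_arm --deltas "0 0 -0.6 0 0 0;0 0 -0.7 0 0 0;0 0 -0.7 0 0 0;0 0 -0.7 0 0 0;0 0 -0.5 0 0 0;0 0 -0.3 0 0 0;0 0 0 0 0 0;0 0 0 0 0 0"

```text
time: 51.6
eef_pos: [0.4018, 0.2573, 0.091]
tcp_rot: [0.732, 0.681, 0.0, 0.0]
contact_force: [0.0, 0.9, 0.3]
opening: 0.499
finger_force: 0.0
```

Call:
jog_arm --deltas "0 0 0 0 0 0;0 0 0 0 0 0;0 0 0 0 0 0;0 0 0 0 0 0;0 0 0 0 0 0;0 0 0 0 0 0" --gripper 0

```text
time: 52.35
eef_pos: [0.4017, 0.2574, 0.0913]
tcp_rot: [0.732, 0.681, 0.0, 0.0]
contact_force: [-2.0, -0.7, 6.2]
opening: 0.228
finger_force: 49.0
```

Call:
jog_arm --deltas "0 0 0.3 0 0 0;0 0 0.5 0 0 0;0 0 0.8 0 0 0;0 0 1 0 0 0;0 0 1 0 0 0;0 0 1 0 0 0;0 0 1 0 0 0;0 0 0 0 0 0;0 0 0 0 0 0"

```text
time: 53.48
eef_pos: [0.401, 0.257, 0.2022]
tcp_rot: [0.732, 0.681, -0.0, -0.0]
contact_force: [-0.0, 0.0, -1.3]
opening: 0.231
finger_force: 49.0
```

Call:
jog_arm --deltas "0.18 -0.44 0 0 0 0;0.37 -0.88 0 0 0 0;0.37 -0.88 0 0 0 0;0.37 -0.88 0 0 0 0;0.37 -0.88 0 0 0 0;0.37 -0.88 0 0 0 0;0.37 -0.88 0 0 0 0;0.37 -0.88 0 0 0 0;0.37 -0.88 0 0 0 0;0.37 -0.88 0 0 0 0;0.37 -0.88 0 0 0 0;0.37 -0.88 0 0 0 0;0.37 -0.88 0 0 0 0;0.37 -0.88 0 0 0 0;0.37 -0.88 0 0 0 0;0.37 -0.88 0 0 0 0;0.37 -0.88 0 0 0 0;0.37 -0.88 0 0 0 0;0.18 -0.44 0 0 0 0;0 0 0 0 0 0"

```text
time: 55.98
eef_pos: [0.5345, -0.0602, 0.2024]
tcp_rot: [0.732, 0.681, -0.0, -0.0]
contact_force: [0.2, -0.2, -1.2]
opening: 0.23
finger_force: 48.9
```

Call:
jog_arm --deltas "0 0 0 0 0 0;0 0 0 0 0 0;0 0 -0.6 0 0 0;0 0 -0.8 0 0 0;0 0 -0.8 0 0 0;0 0 -0.8 0 0 0;0 0 -0.7 0 0 0;0 0 -0.5 0 0 0;0 0 -0.3 0 0 0;0 0 -0.2 0 0 0;0 0 0 0 0 0;0 0 0 0 0 0"

```text
time: 57.48
eef_pos: [0.5347, -0.0598, 0.109]
tcp_rot: [0.732, 0.681, 0.0, 0.0]
contact_force: [0.2, 0.2, -1.5]
opening: 0.23
finger_force: 48.9
```

Call:
jog_arm --deltas "-0.02 0 -0.2 0 0 0;0 0 -0.15 0 0 0;0 0 -0.1 0 0 0;0 0 -0.06 0 0 0;0 0 -0.06 0 0 0;0 0 -0.05 0 0 0;0 0 0 0 0 0;0 0 0 0 0 0"

```text
time: 58.48
eef_pos: [0.5342, -0.0598, 0.0973]
tcp_rot: [0.732, 0.681, -0.0, -0.0]
contact_force: [-2.7, -0.4, 5.2]
opening: 0.228
finger_force: 49.6
```

Call:
jog_arm --deltas "0 0 0.05 0 0 0;0 0 0 0 0 0;0 0 0 0 0 0;0 0 0 0 0 0;0 0 0.4 0 0 0;0 0 0.8 0 0 0;0 0 1 0 0 0;0 0 1 0 0 0;0 0 1 0 0 0;0 0 1 0 0 0" --gripper 0.5

```text
time: 59.72
eef_pos: [0.5343, -0.0597, 0.2034]
tcp_rot: [0.732, 0.681, 0.0, 0.001]
contact_force: [-0.5, 0.3, -0.8]
opening: 0.502
finger_force: 0.0
```

Call:
jog_arm --deltas "-0.3 1 0 0 0 0;-0.3 1 0 0 0 0;-0.3 1 0 0 0 0;-0.3 1 0 0 0 0;-0.3 1 0 0 0 0;-0.3 1 0 0 0 0;-0.3 1 0 0 0 0;-0.3 1 0 0 0 0;-0.3 1 0 0 0 0;-0.3 1 0 0 0 0;-0.3 1 0 0 0 0;-0.3 1 0 0 0 0;-0.3 1 0 0 0 0;-0.3 1 0 0 0 0;0 0 0 0 0 0;0 0 0 0 0 0;0 0 0 0 0 0"

```text
time: 61.85
eef_pos: [0.45, 0.2199, 0.201]
tcp_rot: [0.732, 0.681, -0.0, 0.0]
contact_force: [0.3, -0.3, -0.3]
opening: 0.502
finger_force: 0.0
```

Run:
```python
from m import *
c=shot('top');st()
cv2.imwrite('pics/t5.png',cv2.resize(c['color'][150:275,285:460],(770,550),interpolation=cv2.INTER_CUBIC))
```

```text
{'time': 61.9, 'qpos': [0.252, -0.054, 2.043, -0.0, 1.153, 0.325], 'dq': [-0.002, 0.0, -0.002, 0.002, -0.0, 0.001], 'joint_efforts': [0.142, -25.63, -27.776, 0.003, 0.002, -0.0], 'eef_pos': [0.45, 0.22, 0.201], 'tcp_rot': [0.732, 0.681, -0.0, 0.0], 'contact_force': [0.912, -1.137, -0.751], 'wrist_torque': [-0.045, 0.016, 0.033], 'finger_force': 0.0, 'opening': 0.499}
```

View pics/t5.png

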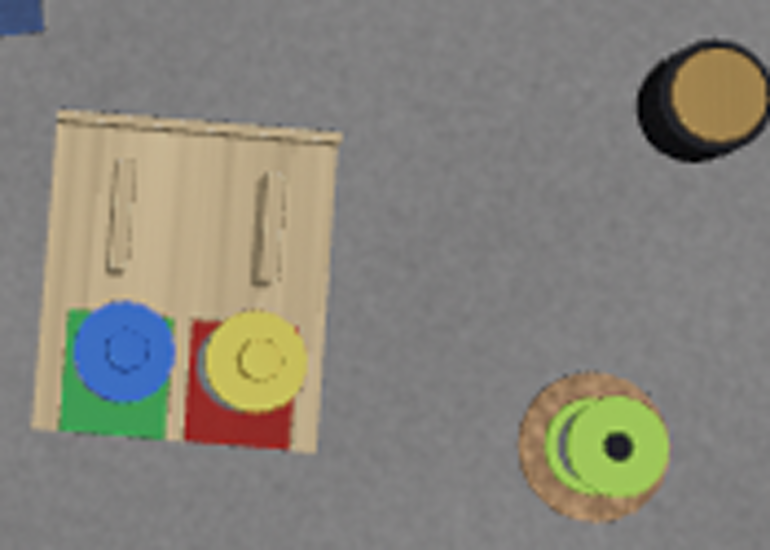

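The final view shows the blue (full) lid at (125,352) on green, the yellow (empty) lid at (256,361) on red, and the reel on the disc. Everything is upright and the cleaner hasn't moved. The tins convert to within about 2 mm of the pad origins, so I'm handing in.

```bash
python3 -c "
from plant import ctrl
print(ctrl.sign_off())"
```

```text
the job is handed in; nothing more can be done
None
```

Job handed in (no verdict came back): reel on the cork disc, full blue tin on the green pad and empty yellow tin on the red pad, all upright, released and within about 2 mm of centre by camera.

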